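Hold a bearing ball in the beam of an optical gauge

ROBOT

A 6-joint arm with a two-finger parallel gripper is mounted at the origin on a cart in front of the work surface, level with it; the furniture and walls round the work are solid. World frame = base frame: x ahead of the robot, y to its left, z up, the work surface at z = 0. Lengths are in m, angles in rad, forces in N, time in s.
With the tool pointing down it reaches from about 0.375 to 0.9 m from the base axis. Payload 3.1 kg.
Tool frame: the origin (TCP) lies on the centre line of the jaws, within the pads' length; the fingertips stand 25 mm ahead of it and the grasp point (between the pads) lies 6 mm ahead of it (manip.tip_extent is the distance from the TCP to the fingertips, in m); z points along the fingers, y is the line along which they close (so a half turn about z gives the same grasp; the last joint's range is limited). The gripper opens to 85 mm and grips with 20 to 120 N. Pads are 22 mm wide; open, the fingers measure 114 mm over their backs; the gripper's body (76 mm by 85 mm) begins 54 mm behind the grasp point. The pads swing forward as they close: fully open they stand 13 mm farther back than shut.
Start: joints at [0.998, 0.527, 1.433, -0, 1.181, -0.178], TCP at [0.24, 0.577, 0.256] pointing down, gripper open.
Joint ranges: [-3.08, 3.08], [-0.75, 2.2], [0.22, 2.44], [-1.43, 4.57], [0, 2.65], [-2.85, 2.85]. Speed limits (rad/s): [2.79, 2.79, 3.14, 3.14, 3.14, 3.14].

INTERFACE

Orientations are given as a unit quaternion [x, y, z, w].
In Python, from station import readout, imaging, order, manip gives the robot as it stands.
- The arm moves only by the tool move_arm, never from a script. Its argument "rows" is a list of rows, each a list of 7 numbers: the turn, a rotation vector about the tool's x, y, z in degrees, then the shift along the tool's x, y, z in mm, then the closure, from 0 (fully open) to 1 (shut). A call has 1 to 12 rows; each row is the pose to reach, as a shift and turn from the pose commanded when the call began, along the tool's axes at that moment; what a row does not reach only later rows make up. A row lasts 1/12 s, in which the tool goes at most 41.7 mm and 7.16 degrees, less where a joint would pass 70% of its speed; a pose out of reach is approached as far as the arm can. A call with a gripper value outside its range is refused whole. The fingers move at their own pace and stop on an object; "squeeze" is the grip in N (left out, the last holds). Time passes only in rows, so rows that repeat a pose let the fingers close. It gives the time, the measured TCP pose, the force, the opening and the grip force at its end, in the units of the state.
- readout.sense(): the state, without advancing time (a new reading comes with each control period).
- imaging.snapshot(name): name is "side" or "top" or "wrist"; returns a dict with "img" (400x640x3 uint8, red, green, blue), "z_map" (400x640 float32, m along the optical axis (not along the pixel's ray), 0 where there is no reading), "fovy" (degrees; the focal length in pixels is half the picture's height over the tangent of half this angle, whatever the lens; pixels are square), "cx", "cy" (the principal point, pixels), "rvec" (rotation vector, rad) and "tvec" (3), from world to camera coordinates, as OpenCV has them. Camera axes: x right, y down, z forward; pixel columns grow to the right and rows downward; lengths in m; the calibration is good to about 2 mm. A picture is of the moment at which its call begins.
- order.sign_off(): hands the job in; it is judged then, once.
The state is a dict: "t": time; "q": joint angles; "qd": joint speeds; "tau": joint torques, N m; "tcp_pos": TCP position; "tool_rot": TCP orientation; "force": force on the tool from outside, world axes, zero at the start; "ft_torque": the same for the moment, N m; "finger_gap": opening from 0.0 (shut) to 1.0 (fully open); "gripper_force": force on a finger pad.
Only numpy, scipy, OpenCV 4.12 (cv2) and the standard library are available. Lean on these libraries where they do the work, as an engineer would, in place of code of your own. Each camera call takes 0.05 s, during which the arm holds its last target. There are 200 camera calls.

TASK

Start up the optical ball gauge from its small console: press its three keys fully down, one at a time and each for a moment, first the largest, then the middle-sized, then the smallest. Then take the ball tray by its upright grip, carry it without letting the ball roll out of its pocket, and hold it level with the ball in the gauge's beam, about midway between the two facing windows and at their height. Do not touch the gauge, leave the other things where they are, and finish while still holding the tray steady there: do not put it down.

Things in the scene. Friction and masses are not known exactly. Their poses are not given: they have to be found in the camera images.
- console: grey key console, fixed to the bench: flat box 85 (x) x 190 (y) x 24 mm. Origin: centre of its underside. The three keys stand in a row along its y axis, 56 mm apart, the middle one over the origin; which key is in which place varies
- key_large_top (a point): centre of the top of the largest round key's cap (diameter 38 mm), about 43 mm above the bench when up; the point moves with the cap
- key_medium_top (a point): centre of the top of the middle-sized round key's cap (diameter 27 mm), about 43 mm above the bench when up; the point moves with the cap
- key_small_top (a point): centre of the top of the smallest round key's cap (diameter 18 mm), about 43 mm above the bench when up; the point moves with the cap
- key_large (a joint): travel of the largest key: 0 m up, 0.006 m fully down (straight down). A spring returns it; it takes about 1.2 N to start and 4 N to reach the bottom
- key_medium (a joint): travel of the middle-sized key: 0 m up, 0.006 m fully down (straight down). A spring returns it; it takes about 1.2 N to start and 4 N to reach the bottom
- key_small (a joint): travel of the smallest key: 0 m up, 0.006 m fully down (straight down). A spring returns it; it takes about 1.2 N to start and 4 N to reach the bottom
- tray: loose metal ball tray, 0.22 kg: plate 150 (x) x 66 (y) x 5 mm with one round pocket at x = +46 mm (inner diameter 32 mm, rim 4 mm above the plate), a dark round weight (34 mm, 12 mm high) at x = -46 mm, and an upright grip plate in the middle, 34 mm long (x), 12 mm thick (y), top 77 mm above the underside. Origin: centre of the underside; z up. With the ball it balances near the grip
- tray_grip (a point): grip point of the tray: on the grip plate over the tray's origin, 58 mm above the tray's underside; pinch the 12 mm thickness, fingers closing along the tray's y axis. Axes as the tray's
- tray_pocket (a point): where the ball's centre is when it is in the middle of its pocket: 46 mm from the tray's origin along the tray's +x, 19 mm above the underside. Axes as the tray's
- ball_center (a point): centre of the loose steel ball, diameter 28 mm, 0.09 kg. It can roll about 6 mm to any side in its flat pocket; only the 4 mm rim keeps it there
- gauge: optical gauge, fixed to the bench: base rail 60 (x) x 340 (y) x 12 mm, with two grey housings 60 x 55 mm, 125 mm tall, that face each other 220 mm apart along the gauge's y axis; open between them from both sides and above. Origin: centre of its underside. Its -x side faces the robot, more or less
- beam_mid (a point): middle of the beam between the two round windows (28 mm) of the gauge, 95 mm above the bench. Its y axis runs along the beam, z up, x away from the robot, more or less
- torch: bystander: grey torch standing upright, diameter 39 mm, 124 mm tall; origin under its centre
- piston: bystander: bare metal piston, diameter 43 mm, 43 mm tall; origin under its centre

How it is judged:
On the way, in this order (a step that is already met when the one before it is completed fails the run):
1. the largest key is fully down, alone (value of joint key_large above 0.0042 m and value of joint each of key_medium, key_small below 0.002 m), for 0.1 s.
2. the middle-sized key is fully down, alone (value of joint key_medium above 0.0042 m and value of joint each of key_large, key_small below 0.002 m), for 0.1 s.
3. the smallest key is fully down, alone (value of joint key_small above 0.0042 m and value of joint each of key_large, key_medium below 0.002 m), for 0.1 s.
4. all keys are up and the tray is lifted clear of the bench in the fingers, the ball in its pocket (height (world z) of tray above 0.02 m and contact force between the fingers and tray above 1 N and distance between ball_center and tray_pocket below 0.012 m and value of joint each of key_large, key_medium, key_small below 0.002 m), for 0.2 s.
At the end, for the whole second after the job is handed in: The fingers hold the tray (more than 2 N) at rest, level within 0.1 rad, more than 50 mm above the bench, not touching the gauge, the ball in its pocket; the ball's centre is within 10 mm of the beam in height and across, and within 40 mm of the middle along the beam; all keys are up (x of ball_center in the frame of beam_mid between -0.01 and 0.01 m and z of ball_center in the frame of beam_mid between -0.01 and 0.01 m and y of ball_center in the frame of beam_mid between -0.04 and 0.04 m and distance between ball_center and tray_pocket below 0.012 m and angle between tray's own z axis and vertical below 0.1 rad and linear speed of tray below 0.03 m/s and height (world z) of tray above 0.05 m and contact force between the fingers and tray above 2 N and contact force between tray and gauge below 0.1 N and value of joint each of key_large, key_medium, key_small below 0.002 m); the arm keeps its last pose, push and grip.
It fails at once if the ball leaves its pocket (not (distance between ball_center and tray_pocket below 0.012 m)).
It fails at once if the gauge is touched (over 3 N) (contact force between gauge and anything else above 3 N).
It fails at once if two keys are pressed together (value of joint each of key_large, key_medium above 0.003 m or value of joint each of key_large, key_small above 0.003 m or value of joint each of key_medium, key_small above 0.003 m).
It fails at once if a bystander is moved by more than 30 mm or tipped over (distance of any of torch, piston from where it was at the start of the episode above 0.03 m or angle between any of torch, piston's own z axis and vertical above 0.5 rad).
It also fails if it takes over 58 s, if anything falls off the work surface, if the arm or the gripper's body presses on something with over 40 N, if the wrist force passes 120 N, or if a joint passes its speed limit or range.

## Working session

There is one attempt and no reset: what is moved stays moved. The work goes in short steps, Python scripts to look and compute and a tool call to move; the robot and the scene stay as the last step left them, time stands still between calls to the robot, and variables do not carry over. Pictures are saved under pics/ and viewed, at most 10 in all, crops included, and the job is handed in when it is done.

Besides the shell and the picture viewer there is one more tool, called after ">>>" as name(argument=value, ...), one argument or row to a line, values as JSON. move_arm: Moves the arm, as the interface text tells. Its arguments: {"type":"object","properties":{"rows":{"type":"array"},"squeeze":{"type":"number"}},"required":["rows"]}

```bash
mkdir -p pics; ls
cat > h.py <<'E'
import numpy as np, cv2
from scipy.spatial.transform import Rotation as R
from station import readout, imaging, order, manip
def snap(n,f=None):
    s=imaging.snapshot(n)
    if f: cv2.imwrite('pics/'+f,s['img'][:,:,::-1])
    np.savez('%s.npz'%n,**s)
    return s
def load(n): 
    d=np.load('%s.npz'%n); return {k:d[k] for k in d}
def cloud(s):
    z=s['z_map'];h,w=z.shape;f=h/2/np.tan(np.radians(float(s['fovy']))/2)
    v,u=np.mgrid[:h,:w]
    c=np.stack([(u-s['cx'])/f*z,(v-s['cy'])/f*z,z],-1)
    M=R.from_rotvec(np.ravel(s['rvec'])).as_matrix()
    P=(c-np.ravel(s['tvec']))@M
    P[z==0]=np.nan
    return P
def tool(p,a=None):
    "world target -> shift mm in tool axes"
    st=readout.sense(); T=R.from_quat(st['tool_rot'])
    return T.inv().apply(np.array(p)-st['tcp_pos'])*1000
E
python3 - <<'E'
from h import *
print(readout.sense(), manip.tip_extent, dir(manip))
for n in('top','side'):
    s=snap(n,n+'1.png'); print(n,s['fovy'],s['cx'],s['cy'],s['rvec'],s['tvec'])
E
```

```text
pics
{'t': 0.0, 'q': array([ 9.97507614e-01,  5.28501415e-01,  1.43389324e+00, -8.72962040e-06,
        1.18140614e+00, -1.78489926e-01]), 'qd': array([-1.83418242e-04,  3.84681493e-04,  3.25305784e-05,  3.10030080e-04,
        5.02370326e-04,  1.53541404e-03]), 'tau': array([ 1.64244211e-04, -4.42358673e+01, -1.78025061e+01, -2.98078185e-04,
        8.52419558e-03,  2.66249849e-07]), 'tcp_pos': array([0.23999397, 0.57637015, 0.25531479]), 'tool_rot': array([ 1.96118146e-01,  9.80579652e-01, -1.02846594e-03, -4.01549060e-04]), 'force': array([-0.84558565,  1.09453697,  0.05170363]), 'ft_torque': array([ 0.01026818, -0.01243899,  0.04194707]), 'gripper_force': 0.0, 'finger_gap': 1.001590660001291} 0.025 ['PlanningError', '__class__', '__delattr__', '__dict__', '__dir__', '__doc__', '__eq__', '__format__', '__ge__', '__getattribute__', '__getstate__', '__gt__', '__hash__', '__init__', '__init_subclass__', '__le__', '__lt__', '__module__', '__ne__', '__new__', '__reduce__', '__reduce_ex__', '__repr__', '__setattr__', '__sizeof__', '__str__', '__subclasshook__', '__weakref__', 'tip_extent']
top 48.29330322522971 323.7835560268214 203.29332275182205 [ 2.10410492 -2.1504892   0.1782746 ] [0.13998347 0.46702448 1.03172969]
side 50.093264946719515 321.6169475564064 204.43664285680305 [ 0.03930393 -2.85145685  1.25639835] [ 0.44252753 -0.00744457  1.41664528]
```

View pics/top1.png

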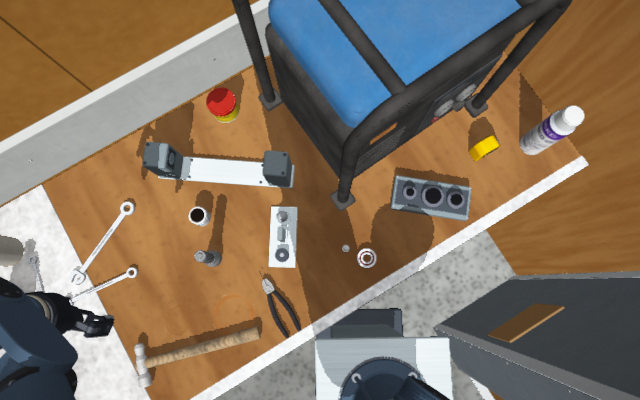

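View pics/side1.png

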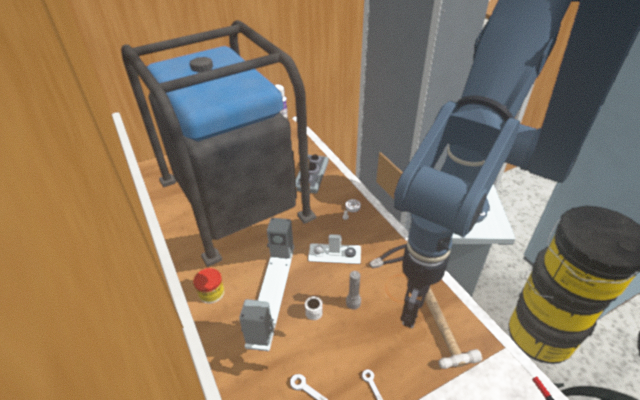

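The top view shows the tray at (283,237) with its weight at about (282,255), the console at (431,196) with keys at (410,191), (433,195) and (456,200), and the gauge from (160,160) to (278,168). A generator frame stands between the gauge and the console, with a leg at (343,200).

Run:
```python
from h import *
s=load('top');P=cloud(s);im=s['img'][:,:,::-1]
a=cv2.resize(im[165:230,380:480],(800,520),interpolation=cv2.INTER_CUBIC)
cv2.imwrite('pics/con.png',a)
b=cv2.resize(im[140:275,140:305],(792,648),interpolation=cv2.INTER_CUBIC)[:600]
cv2.imwrite('pics/tray.png',b[:, :])
for u,v in[(410,191),(433,195),(456,200),(283,237),(281,215),(282,255),(160,160),(278,168),(343,200),(199,215),(207,257),(366,258),(346,248),(395,390)]:print(u,v,P[v,u].round(3))
# generator points extents near z<0.4
for lo,hi in[(0.02,.1),(.1,.2),(.2,.3),(.3,.5),(.5,.9)]:
    m=(P[...,2]>lo)&(P[...,2]<hi); m[:, :240]=0; m[215:]=0
    m[:, :300]=0
    q=P[m]; print(lo,hi,len(q),np.nanmin(q,0).round(3) if len(q) else'',np.nanmax(q,0).round(3) if len(q) else '')
```

```text
410 191 [ 0.494 -0.078  0.048]
433 195 [ 0.484 -0.133  0.043]
456 200 [ 0.47  -0.186  0.048]
283 237 [0.391 0.228 0.042]
281 215 [0.446 0.234 0.029]
282 255 [0.35  0.233 0.018]
160 160 [0.563 0.498 0.125]
278 168 [0.539 0.231 0.123]
343 200 [0.474 0.084 0.057]
199 215 [0.448 0.43  0.042]
207 257 [0.344 0.391 0.104]
366 258 [0.339 0.03  0.002]
346 248 [0.363 0.079 0.027]
395 390 [ 0.062 -0.009  0.128]
0.02 0.1 7617 [ 0.429 -0.629  0.02 ] [0.891 0.184 0.1  ]
0.1 0.2 7758 [ 0.474 -0.589  0.1  ] [0.88  0.181 0.2  ]
0.2 0.3 7858 [ 0.474 -0.534  0.2  ] [0.845 0.175 0.3  ]
0.3 0.5 20486 [ 0.473 -0.479  0.3  ] [0.817 0.169 0.5  ]
0.5 0.9 5729 [ 0.503 -0.227  0.5  ] [0.693 0.128 0.515]
```

View pics/con.png

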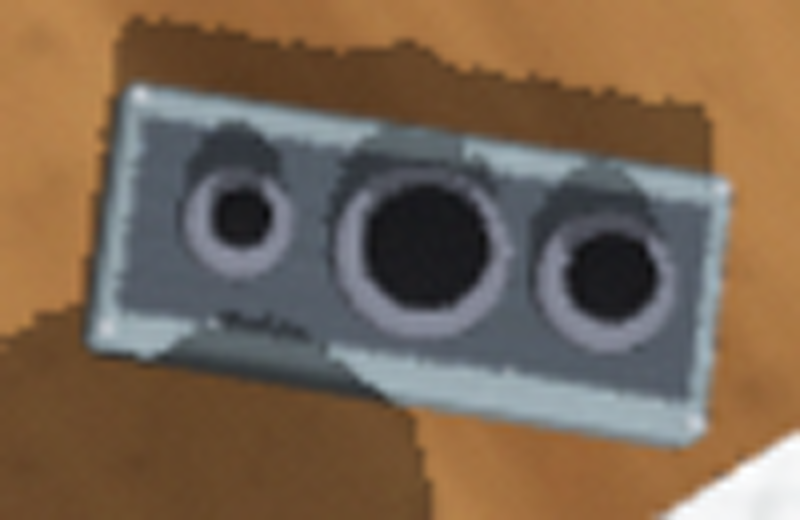

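View pics/tray.png

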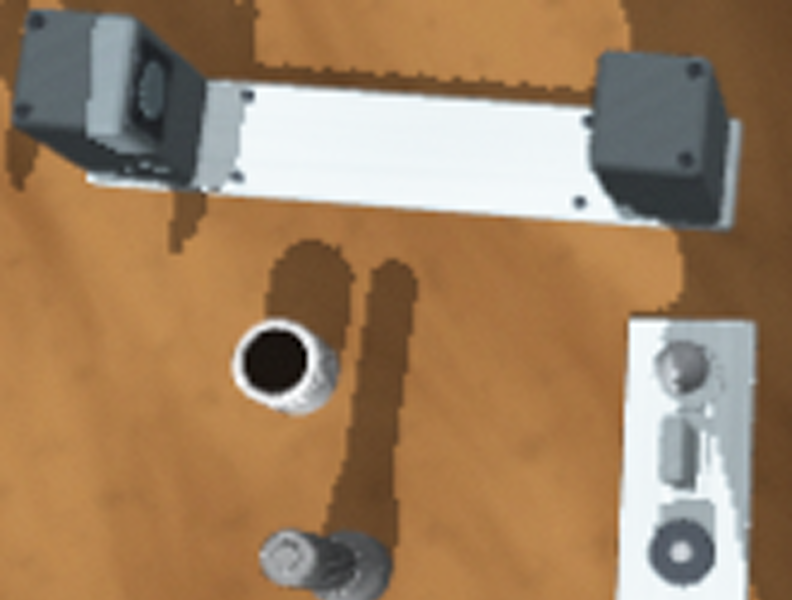

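Keys in the console crop: small at image left (410.4,192.0), large in the middle (433.5,195.8), medium at right (456.3,199.6). In the tray crop the ball is at (282.3,216.3), the grip top at (281.7,234.2) and the weight at (281.9,255). Next I'll turn these into world positions and check the clearance to the generator.

```bash
cat >> h.py <<'E'
def ray(s,u,v,z):
    f=200/np.tan(np.radians(float(s['fovy']))/2)
    M=R.from_rotvec(np.ravel(s['rvec'])).as_matrix()
    c=-M.T@np.ravel(s['tvec']); d=M.T@np.array([(u-s['cx'])/f,(v-s['cy'])/f,1])
    return c+d*(z-c[2])/d[2]
E
python3 - <<'E'
from h import *
s=load('top');P=cloud(s)
for n,u,v,z in[('small',410.4,192,.043),('large',433.5,195.75,.043),('med',456.25,199.6,.043),('ball',282.3,216.25,.033),('grip',281.7,234.2,.077),('weight',281.9,255,.017)]:
    print(n,ray(s,u,v,z).round(4))
def rect(P,m):
    q=P[m][:,:2]; r=cv2.minAreaRect((q*1000).astype(np.float32)); return len(q),r
v,u=np.mgrid[:400,:640]
box=lambda a,b,c,d:(u>=a)&(u<=b)&(v>=c)&(v<=d)
Z=P[...,2]
print('tray plate',rect(P,box(266,300,203,270)&(Z>.003)&(Z<.0075)))
print('console top',rect(P,box(385,475,170,222)&(Z>.018)&(Z<.03)))
print('gauge rail',rect(P,box(170,300,150,192)&(Z>.008)&(Z<.016)))
print('housL',rect(P,box(135,185,135,185)&(Z>.118)&(Z<.13)))
print('housR',rect(P,box(255,300,140,192)&(Z>.118)&(Z<.13)))
# side cam
s2=load('side');P2=cloud(s2);Q=np.r_[P.reshape(-1,3),P2.reshape(-1,3)];Q=Q[~np.isnan(Q[:,0])]
for y in np.arange(-.3,.22,.04):
    m=(abs(Q[:,1]-y)<.02)&(Q[:,2]>.06)&(Q[:,0]>.42); q=Q[m]
    if len(q): print(y.round(2),[ (np.percentile(q[(q[:,2]>a)&(q[:,2]<a+.1),0],1).round(3) if ((q[:,2]>a)&(q[:,2]<a+.1)).sum()>3 else None) for a in(.06,.15,.25,.35,.45)])
E
```

```text
small [ 0.4926 -0.0793  0.043 ]
large [ 0.4821 -0.1343  0.043 ]
med [ 0.4715 -0.1881  0.043 ]
ball [0.4419 0.2306 0.033 ]
grip [0.3938 0.2278 0.077 ]
weight [0.3498 0.2336 0.017 ]
tray plate (562, ((395.60223388671875, 237.88238525390625), (75.11153411865234, 148.0272979736328), 88.89756774902344))
console top (1739, ((482.7815856933594, -133.05047607421875), (189.41314697265625, 84.9417495727539), 79.14739227294922))
gauge rail (1607, ((561.4778442382812, 357.9248046875), (305.0287170410156, 60.66057586669922), 84.23677825927734))
housL (589, ((577.2952270507812, 510.9829406738281), (54.46350860595703, 59.61266326904297), 84.5860824584961))
housR (599, ((549.994140625, 238.31491088867188), (55.10185241699219, 60.26164627075195), 83.83019256591797))
-0.3 [np.float64(0.595), None, np.float64(0.989), np.float64(0.961), np.float64(0.964)]
-0.26 [np.float64(0.59), np.float64(0.708), np.float64(0.708), np.float64(0.708), np.float64(0.695)]
-0.22 [np.float64(0.704), np.float64(0.696), np.float64(0.697), np.float64(1.099), np.float64(0.668)]
-0.18 [np.float64(0.66), np.float64(0.661), np.fl
[... 256 characters left out ...]
 [np.float64(0.595), np.float64(0.595), np.float64(0.594), np.float64(0.619), np.float64(0.559)]
-0.02 [np.float64(0.563), np.float64(0.563), np.float64(0.563), np.float64(0.594), np.float64(0.533)]
0.02 [np.float64(0.536), np.float64(0.537), np.float64(0.536), np.float64(0.564), np.float64(0.506)]
0.06 [np.float64(0.475), np.float64(0.476), np.float64(0.475), np.float64(0.477), np.float64(0.481)]
0.1 [np.float64(0.474), np.float64(0.474), np.float64(0.474), np.float64(0.475), np.float64(0.48)]
0.14 [np.float64(0.569), np.float64(0.569), np.float64(0.57), np.float64(0.588), np.float64(0.684)]
0.18 [np.float64(0.628), np.float64(0.628), np.float64(0.628), np.float64(0.646), np.float64(0.744)]
```

>>> move_arm(
  rows=[
    [0,0,-7,-30,-27,7,1],
    [0,0,-14,-58,-52,14,1],
    [0,0,-22.6,-87,-79,21,1],
    [0,0,-22.6,-116,-105,28,1],
    [0,0,-22.6,-145,-131,35,1],
    [0,0,-22.6,-174,-158,42,1],
    [0,0,-22.6,-203,-184,49,1],
    [0,0,-22.6,-226,-205,55,1],
    [0,0,-22.6,-245,-245,62,1],
    [0,0,-22.6,-262,-285,70,1],
    [0,0,-22.6,-280,-320,77,1],
    [0,0,-22.6,-295,-350,82,1],
  ],
  squeeze=20,
)

```text
t: 1.1
tcp_pos: [0.3773, 0.1385, 0.1738]
tool_rot: [0.0, 1.0, -0.0, -0.0]
force: [1.4, -0.0, 0.0]
finger_gap: 0.003
gripper_force: 0.0
```

>>> move_arm(
  rows=[
    [0,0,0,-2,-38,10,1],
    [0,0,0,-4,-76,20,1],
    [0,0,0,-7,-114,30,1],
    [0,0,0,-10,-152,40,1],
    [0,0,0,-22,-190,55,1],
    [0,0,0,-45,-222,70,1],
    [0,0,0,-72,-250,84,1],
    [0,0,0,-100,-272,92,1],
    [0,0,0,-105,-273,92,1],
    [0,0,0,-105,-273,92,1],
  ],
)

```text
t: 1.93
tcp_pos: [0.4854, -0.1349, 0.0816]
tool_rot: [0.001, 1.0, -0.001, 0.001]
force: [0.6, 1.0, 0.1]
finger_gap: 0.001
gripper_force: 0.0
```

Run:
```python
from h import *
st=readout.sense();print(st['tcp_pos'],st['force'])
s=snap('wrist','w1.png');P=cloud(s);print(s['tvec'],s['rvec'])
snap('top');t=load('top')
a=cv2.resize(t['img'][160:235,370:490,::-1],(640,400),interpolation=cv2.INTER_CUBIC)
cv2.imwrite('pics/w1.png',np.hstack([cv2.resize(s['img'][:,:,::-1],(480,300)),cv2.resize(a,(320,300))]))
```

```text
[ 0.48535826 -0.13492834  0.0816176 ] [0.56323295 0.96295529 0.13180207]
[ 0.13378486 -0.45648997  0.08188405] [-2.08180379 -2.074681   -0.28045461]
```

View pics/w1.png

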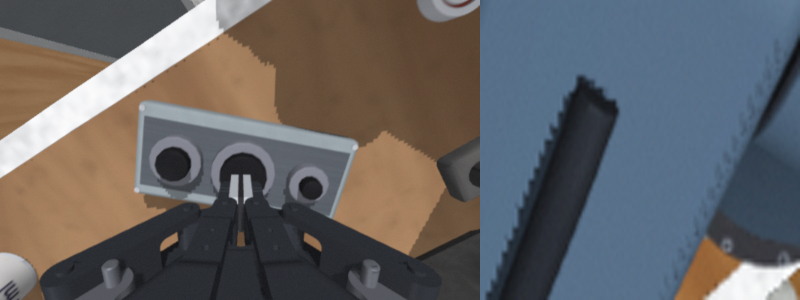

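The wrist view shows the keys in the order medium (174,163), large (241,170), small (311,187), and the shut fingertips are over the large key. Pressing it now.

>>> move_arm(
  rows=[
    [0,0,0,3,1,8,1],
    [0,0,0,3,1,14,1],
    [0,0,0,3,1,18,1],
    [0,0,0,3,1,20,1],
    [0,0,0,3,1,20,1],
    [0,0,0,3,1,20,1],
    [0,0,0,3,1,20,1],
  ],
)

```text
t: 2.62
tcp_pos: [0.478, -0.1301, 0.0651]
tool_rot: [-0.0, 1.0, 0.001, -0.001]
force: [-6.4, 2.9, 29.3]
finger_gap: 0.003
gripper_force: 14.9
```

Run:
```python
from h import *
st=readout.sense();print(st['tcp_pos'],st['force'])
s=load('wrist')
for u,v in[(174,163),(241,165),(311,187)]:print(ray(s,u/.75,v/.75,.043).round(4))
```

```text
[ 0.47804612 -0.13006541  0.06512852] [-6.43933211  2.88849723 29.32897932]
[ 0.4715 -0.1873  0.043 ]
[ 0.4734 -0.135   0.043 ]
[ 0.4923 -0.0786  0.043 ]
```

Run:
```python
from h import *
s=load('wrist');P=cloud(s)
for c,row in(((232,217),217),((415,249),249)):
    print([tuple((P[row,u]*1000).round(0).astype(int)) for u in range(c[0]-45,c[0]+46,6)])
s=snap('wrist','w2.png');P=cloud(s);cv2.imwrite('pics/w2.png',s['img'][180:300,150:500,::-1].repeat(2,0).repeat(2,1))
print([tuple((P[217,u]*1000).round(0).astype(int)) for u in range(187,470,8)])
```

```text
[(np.int64(477), np.int64(-223), np.int64(25)), (np.int64(477), np.int64(-219), np.int64(25)), (np.int64(474), np.int64(-210), np.int64(35)), (np.int64(473), np.int64(-205), np.int64(37)), (np.int64(470), np.int64(-198), np.int64(47)), (np.int64(470), np.int64(-195), np.int64(47)), (np.int64(470), np.int64(-191), np.int64(47)), (np.int64(470), np.int64(-187), np.int64(48)), (np.int64(470), np.int64(-184), np.int64(47)), (np.int64(470), np.int64(-181), np.int64(46)), (np.int64(470), np.int64(-177), np.int64(47)), (np.int64(473), np.int64(-176), np.int64(38)), (np.int64(473), np.int64(-173), np.int64(37)), (np.int64(473), np.int64(-169), np.int64(38)), (np.int64(477), np.int64(-168), np.int64(26)), (np.int64(477), np.int64(-164), np.int64(25))]
[(np.int64(500), np.int64(-102), np.int64(25)), (np.int64(501), np.int64(-98), np.int64(25)), (np.int64(499), np.int64(-95), np.int64(29)), (np.int64(495), np.int64(-93), np.int64(37)), (np.int64(494), np.int64(-90), np.int64(38)), (np.int64(492), np.int64(-87), np.int64(43)), (np.int64(490), np.int64(-85), np.int64(48)), (np.int64(490), np.int6
[... 1370 characters left out ...]
4(26)), (np.int64(464), np.int64(-110), np.int64(26)), (np.int64(464), np.int64(-106), np.int64(26)), (np.int64(464), np.int64(-101), np.int64(25)), (np.int64(464), np.int64(-96), np.int64(26)), (np.int64(465), np.int64(-91), np.int64(24)), (np.int64(465), np.int64(-87), np.int64(25)), (np.int64(465), np.int64(-82), np.int64(24)), (np.int64(464), np.int64(-77), np.int64(26)), (np.int64(464), np.int64(-73), np.int64(26)), (np.int64(464), np.int64(-68), np.int64(26)), (np.int64(465), np.int64(-63), np.int64(25)), (np.int64(464), np.int64(-58), np.int64(26)), (np.int64(465), np.int64(-53), np.int64(25)), (np.int64(465), np.int64(-48), np.int64(24)), (np.int64(464), np.int64(-44), np.int64(25))]
```

View pics/w2.png

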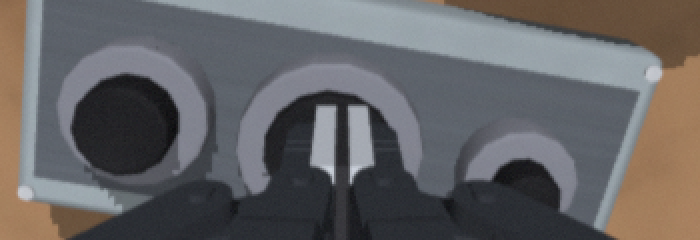

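The large key is bottomed: the cap started at about 47 mm and its top is now near 41 mm, with 29 N on the tool. Lifting and moving to the medium key.

>>> move_arm(
  rows=[
    [0,0,0,0,0,-10,1],
    [0,0,0,2,-5,-22,1],
    [0,0,0,5,-30,-24,1],
    [0,0,0,9,-55,-22,1],
    [0,0,0,9,-55,-20,1],
    [0,0,0,9,-55,-14,1],
    [0,0,0,9,-55,-7,1],
    [0,0,0,9,-55,-2,1],
    [0,0,0,9,-55,-1,1],
    [0,0,0,9,-55,-1,1],
    [0,0,0,9,-55,-1,1],
    [0,0,0,9,-55,-1,1],
  ],
)

```text
t: 3.67
tcp_pos: [0.4704, -0.1858, 0.0652]
tool_rot: [-0.001, 1.0, -0.0, -0.0]
force: [-5.2, -1.3, 24.6]
finger_gap: 0.002
gripper_force: 12.2
```

>>> move_arm(
  rows=[
    [0,0,0,0,0,-10,1],
    [0,0,0,0,0,-24,1],
    [0,0,0,-7,36,-26,1],
    [0,0,0,-14,74,-26,1],
    [0,0,0,-21,108,-22,1],
    [0,0,0,-21,108,-19,1],
    [0,0,0,-21,108,-12,1],
    [0,0,0,-21,108,-5,1],
    [0,0,0,-21,108,0,1],
    [0,0,0,-21,108,0,1],
    [0,0,0,-21,108,0,1],
    [0,0,0,-21,108,0,1],
  ],
)

```text
t: 4.67
tcp_pos: [0.4916, -0.0783, 0.0652]
tool_rot: [0.002, 1.0, 0.001, 0.0]
force: [-1.3, 9.1, 26.0]
finger_gap: 0.001
gripper_force: 13.0
```

>>> move_arm(
  rows=[
    [0,0,0,0,0,-20,1],
    [0,0,0,25,0,-50,1],
    [0,0,0,60,5,-70,1],
    [0,0,0,95,15,-90,1],
    [0,0,0,108,50,-105,1],
    [0,0,0,108,89,-115,1],
    [0,0,0,108,128,-125,1],
    [0,0,0,106,167,-135,0.5],
    [0,0,0,104,206,-145,0],
    [0,0,0,100,245,-155,0],
    [0,0,0,92,280,-170,0],
    [0,0,0,75,312,-185,0],
  ],
)

```text
t: 5.67
tcp_pos: [0.4152, 0.2341, 0.2478]
tool_rot: [0.0, 1.0, -0.001, -0.002]
force: [0.0, -0.9, -0.5]
finger_gap: 0.705
gripper_force: 0.0
```

>>> move_arm(
  rows=[
    [0,0,0,0,4,0,0],
    [0,0,0,0,4,0,0],
    [0,0,0,0,4,0,0],
    [0,0,0,0,4,0,0],
  ],
)

```text
t: 6.0
tcp_pos: [0.4161, 0.2356, 0.247]
tool_rot: [0.001, 1.0, -0.001, -0.002]
force: [-0.5, 0.6, -0.9]
finger_gap: 1.001
gripper_force: 0.0
```

Run:
```python
from h import *
st=readout.sense();print(st['tcp_pos'],st['tool_rot'],st['finger_gap'])
s=snap('wrist','w3.png')
```

```text
[0.4160574  0.23556043 0.24699894] [ 1.18923756e-03  9.99997383e-01 -7.43619915e-04 -1.80738677e-03] 1.000739468545303
```

View pics/w3.png

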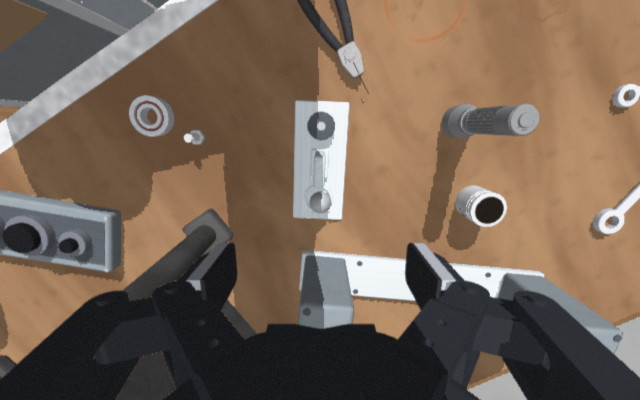

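The wrist view shows the tray corners at about (295,101), (349,103), (342,220) and (293,217), with the weight at (320,126) and the ball at (319,201). I'll refine this with the plate mask and the depth map.

Run:
```python
from h import *
s=load('wrist');P=cloud(s)
for u,v in[(295,101),(349,103),(342,220),(293,217)]:print(ray(s,u,v,.005).round(4))
v,u=np.mgrid[:400,:640];b=(u>285)&(u<358)&(v>95)&(v<226);Z=P[...,2]
def fit(m):
    q=(P[m][:,:2]*1000).astype(np.float32); return len(q),cv2.minAreaRect(q)
print('all',fit(b&(Z>.0035)))
print('plate',fit(b&(Z>.0035)&(Z<.007)))
print('griptop',fit(b&(Z>.07)),np.median(P[b&(Z>.07)],0))
print('weight',ray(s,320,126,.017),'ball',ray(s,319,201,.03))
a=cv2.resize(s['img'][90:230,270:370,::-1],(428,600),interpolation=cv2.INTER_CUBIC);cv2.imwrite('pics/w3c.png',a)
```

```text
[0.3224 0.2045 0.005 ]
[0.3249 0.2697 0.005 ]
[0.4744 0.2637 0.005 ]
[0.4699 0.1978 0.005 ]
all (6014, ((396.67608642578125, 233.26809692382812), (65.87210845947266, 149.76116943359375), 87.41082763671875))
plate (4139, ((396.67608642578125, 233.26809692382812), (65.87210845947266, 149.76116943359375), 87.41082763671875))
griptop (369, ((396.5559387207031, 233.17697143554688), (11.987201690673828, 33.58705139160156), 87.29621124267578)) [0.39610832 0.23342227 0.07720478]
weight [0.35167102 0.23456211 0.017     ] ball [0.44091253 0.23299998 0.03      ]
```

View pics/w3c.png

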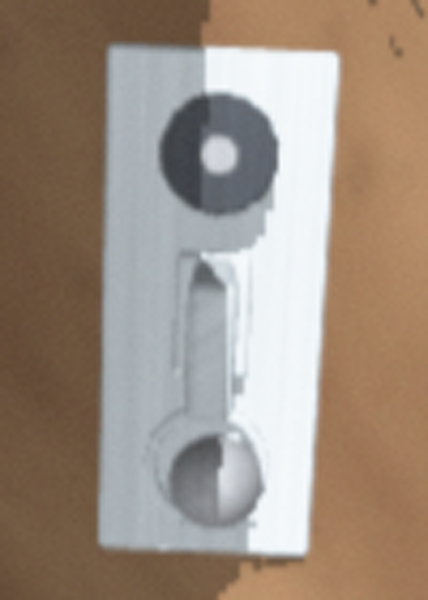

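>>> move_arm(
  rows=[
    [0,0,2.6,10,-1,30,0],
    [0,0,2.6,19,-2,65,0],
    [0,0,2.6,19,-2,100,0],
    [0,0,2.6,19,-2,130,0],
    [0,0,2.6,19,-2,150,0],
    [0,0,2.6,19,-2,165,0],
    [0,0,2.6,19,-2,175,0],
    [0,0,2.6,19,-2,181,0],
    [0,0,2.6,19,-2,183,0],
    [0,0,2.6,19,-2,183,0],
    [0,0,2.6,19,-2,183,0],
  ],
)

```text
t: 6.97
tcp_pos: [0.3983, 0.235, 0.0657]
tool_rot: [0.023, 1.0, 0.0, 0.0]
force: [-0.0, 0.3, 1.1]
finger_gap: 0.998
gripper_force: 0.0
```

Run:
```python
from h import *
st=readout.sense();print(st['tcp_pos'],R.from_quat(st['tool_rot']).as_matrix().round(4),st['force'])
print(tool([.3967,.2332,.064]))
```

```text
[0.39833192 0.23502873 0.06571873] [[-9.989e-01  4.650e-02  5.000e-04]
 [ 4.650e-02  9.989e-01  1.000e-04]
 [-5.000e-04  2.000e-04 -1.000e+00]] [-0.03868865  0.34834945  1.12568875]
[ 1.54608117 -1.90283575  1.71763991]
```

Correcting by about 2 mm and closing in steps.

>>> move_arm(
  rows=[
    [0,0,0,1.5,-2,1.5,0.2],
    [0,0,0,1.5,-2,1.5,0.4],
    [0,0,0,1.5,-2,1.5,0.6],
    [0,0,0,1.5,-2,1.5,0.7],
    [0,0,0,1.5,-2,1.5,0.75],
    [0,0,0,1.5,-2,1.5,0.8],
    [0,0,0,1.5,-2,1.5,0.85],
    [0,0,0,1.5,-2,1.5,0.9],
    [0,0,0,1.5,-2,1.5,1],
    [0,0,0,1.5,-2,1.5,1],
    [0,0,0,1.5,-2,1.5,1],
  ],
  squeeze=30,
)

```text
t: 7.88
tcp_pos: [0.3966, 0.2336, 0.0639]
tool_rot: [0.023, 1.0, 0.0, 0.0]
force: [-0.1, 1.8, 1.4]
finger_gap: 0.134
gripper_force: 29.9
```

>>> move_arm(
  rows=[
    [0,0,0,0,0,-2,1],
    [0,0,0,0,0,-5,1],
    [0,0,0,0,0,-10,1],
    [0,0,0,0,0,-16,1],
    [0,0,0,0,0,-22,1],
    [0,0,0,0,0,-28,1],
    [0,0,0,0,0,-33,1],
    [0,0,0,0,0,-37,1],
    [0,0,0,0,0,-39,1],
    [0,0,0,0,0,-40,1],
    [0,0,0,0,0,-40,1],
    [0,0,0,0,0,-40,1],
  ],
)

```text
t: 8.88
tcp_pos: [0.3964, 0.2334, 0.1037]
tool_rot: [0.023, 1.0, -0.0, -0.0]
force: [0.6, -0.2, -3.6]
finger_gap: 0.136
gripper_force: 29.3
```

Run:
```python
from h import *
s=snap('side');t=snap('top')
f=lambda i,a,b,c,d:cv2.resize(i[a:b,c:d,::-1],(400,400),interpolation=cv2.INTER_CUBIC)
w=snap('wrist')
cv2.imwrite('pics/lift.png',np.hstack([f(s['img'],200,290,295,385),f(w['img'],80,260,230,410)]))
```

```text
(no output)
```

View pics/lift.png

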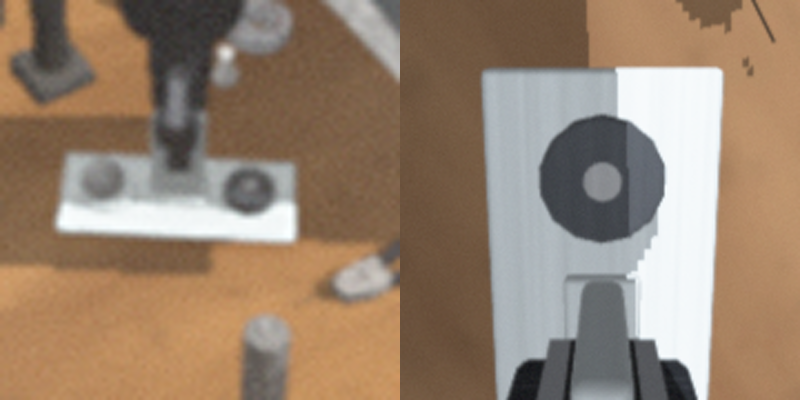

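The side crop shows the tray lifted and level, with the ball in its pocket at (103,178). Next: raise it above the torch and housings, move over, then come down between the windows.

>>> move_arm(
  rows=[
    [0,0,0,0,0,-0.6,1],
    [0,0,0,0,0,-4.3,1],
    [0,0,0,0,0,-12.5,1],
    [0,0,0,0,0,-25.4,1],
    [0,0,0,0,0,-42,1],
    [0,0,0,0,0,-60.5,1],
    [0,0,0,0,0,-79,1],
    [0,0,0,0,0,-95.6,1],
    [0,0,0,0,0,-108.5,1],
    [0,0,0,0,0,-116.7,1],
    [0,0,0,0,0,-120.4,1],
    [0,0,0,0,0,-121,1],
  ],
)

```text
t: 10.03
tcp_pos: [0.3966, 0.2335, 0.2256]
tool_rot: [0.023, 1.0, 0.0, 0.001]
force: [0.7, 0.2, -3.9]
finger_gap: 0.14
gripper_force: 29.4
```

>>> move_arm(
  rows=[
    [0,0,0,-0.3,0.4,0,1],
    [0,0,0,-2,2.6,0,1],
    [0,0,0,-6,7.6,0,1],
    [0,0,0,-12.1,15.5,0,1],
    [0,0,0,-20,25.6,0,1],
    [0,0,0,-28.9,37,0,1],
    [0,0,0,-37.7,48.3,0,1],
    [0,0,0,-45.6,58.4,0,1],
    [0,0,0,-51.7,66.3,0,1],
    [0,0,0,-55.7,71.3,0,1],
    [0,0,0,-57.4,73.5,0,1],
    [0,0,0,-57.7,73.9,0,1],
  ],
)

```text
t: 11.03
tcp_pos: [0.4577, 0.305, 0.2244]
tool_rot: [0.023, 1.0, -0.0, -0.0]
force: [0.9, -1.4, -2.7]
finger_gap: 0.136
gripper_force: 29.3
```

>>> move_arm(
  rows=[
    [0,0,0,-0.3,0.4,0,1],
    [0,0,0,-2,2.6,0,1],
    [0,0,0,-6,7.6,0,1],
    [0,0,0,-12.1,15.5,0,1],
    [0,0,0,-20,25.6,0,1],
    [0,0,0,-28.9,37,0,1],
    [0,0,0,-37.7,48.3,0,1],
    [0,0,0,-45.6,58.4,0,1],
    [0,0,0,-51.7,66.3,0,1],
    [0,0,0,-55.7,71.3,0,1],
    [0,0,0,-57.4,73.5,0,1],
    [0,0,0,-57.7,73.9,0,1],
  ],
)

```text
t: 12.03
tcp_pos: [0.5189, 0.3763, 0.2246]
tool_rot: [0.023, 1.0, 0.0, 0.0]
force: [-0.6, 0.0, -3.0]
finger_gap: 0.141
gripper_force: 29.3
```

Run:
```python
from h import *
st=readout.sense();print(st['tcp_pos'],st['force'],st['gripper_force'],st['finger_gap'],tool([.5186,.3756,.140]))
t=snap('top');s=snap('side');P=cloud(t)
w=snap('wrist');Q=cloud(w);v,u=np.mgrid[:400,:640]
m=(u>265)&(u<375)&(v>100)&(v<200)&(abs(Q[...,2]-(st['tcp_pos'][2]-.059))<.005);q=Q[m];c=q.mean(0);n=np.linalg.svd(q-c,full_matrices=False)[2][2];print('plate',len(q),c,n)
# gauge recheck
v,u=np.mgrid[:400,:640]
for a,b in((130,195),(250,305)):
    for S,PP in(('t',P),):
        mm=(u>a)&(u<b)&(v>130)&(v<195)&(abs(PP[...,2]-.124)<.006);q=PP[mm]
        if len(q)>50:print(len(q),cv2.minAreaRect((q[:,:2]*1000).astype(np.float32)))
cv2.imwrite('pics/over.png',np.hstack([cv2.resize(t['img'][130:260,150:310,::-1],(400,325)),cv2.resize(s['img'][190:350,220:380,::-1],(325,325))]))
```

```text
[0.51886483 0.37625093 0.22463617] [-6.20248638e-01  2.53067209e-03 -2.99030602e+00] 29.348110556602478 0.14118210330059625 [ 0.2424701  -0.66776475 84.63610894]
plate 6890 [0.46881692 0.37730537 0.16629114] [-0.0022606  -0.00171953  0.99999597]
128 ((568.2782592773438, 523.2728271484375), (30.26961326599121, 33.52482986450195), 82.28943634033203)
603 ((549.7564697265625, 238.41156005859375), (54.44791030883789, 59.82019805908203), 84.66529083251953)
```

View pics/over.png

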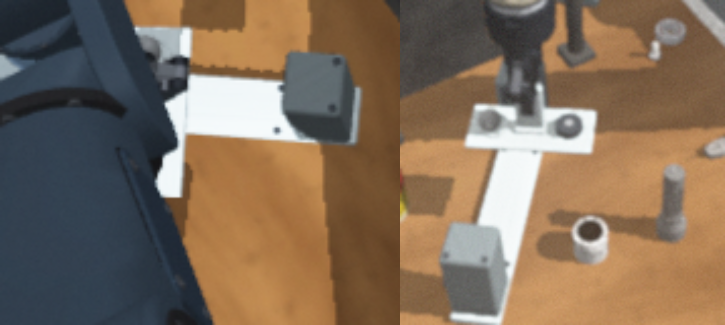

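The tray is level over the gauge with the ball in its pocket, at (488,122) in the side half of the picture. Lowering 85 mm.

>>> move_arm(
  rows=[
    [0,0,0,0,-0.5,0.4,1],
    [0,0,0,0,-0.5,3,1],
    [0,0,0,0,-0.5,8.8,1],
    [0,0,0,0,-0.5,17.8,1],
    [0,0,0,0,-0.5,29.5,1],
    [0,0,0,0,-0.5,42.5,1],
    [0,0,0,0,-0.5,55.5,1],
    [0,0,0,0,-0.5,67.2,1],
    [0,0,0,0,-0.5,76.2,1],
    [0,0,0,0,-0.5,82,1],
    [0,0,0,0,-0.5,84.6,1],
    [0,0,0,0,-0.5,85,1],
  ],
)

```text
t: 13.18
tcp_pos: [0.5183, 0.3752, 0.1391]
tool_rot: [0.023, 1.0, -0.0, -0.0]
force: [-0.5, -0.2, -3.1]
finger_gap: 0.136
gripper_force: 29.3
```

>>> move_arm(
  rows=[
    [0,0,0,0,0,0,1],
    [0,0,0,0,0,0,1],
    [0,0,0,0,0,0,1],
    [0,0,0,0,0,0,1],
    [0,0,0,0,0,0,1],
    [0,0,0,0,0,0,1],
  ],
)

```text
t: 13.68
tcp_pos: [0.5186, 0.3754, 0.1402]
tool_rot: [0.023, 1.0, 0.0, 0.0]
force: [0.0, -0.2, -3.3]
finger_gap: 0.136
gripper_force: 29.3
```

Run:
```python
from h import *
st=readout.sense();print(st['tcp_pos'],st['force'],st['gripper_force'])
s=snap('side');t=snap('top')
for S in(s,t):
    P=cloud(S);T=np.array([.5636,.3746,.095])
    d=np.linalg.norm(P-T,axis=-1);m=(d<.028)&(P[...,2]>.0875);q=P[m]
    if len(q)>15:
        from scipy.optimize import least_squares
        r=least_squares(lambda c:np.linalg.norm(q-c,axis=1)-.014,T,loss='soft_l1',f_scale=.001);print(len(q),r.x,np.abs(r.fun).mean())
```

```text
[0.51860417 0.37537325 0.14015375] [ 0.03335577 -0.23265598 -3.2513371 ] 29.289242327213287
96 [0.56890339 0.37628724 0.09468598] 0.001241300361682026
34 [0.5674223  0.37829971 0.09349906] 0.0010944947388248007
```

The ball fit puts it about 4 mm beyond the beam in x. Nudging back 3 mm, gently.

>>> move_arm(
  rows=[
    [0,0,0,0.2,0,0,1],
    [0,0,0,0.6,0,0,1],
    [0,0,0,1.2,0,0,1],
    [0,0,0,1.8,0,0,1],
    [0,0,0,2.4,0,0,1],
    [0,0,0,2.8,0,0,1],
    [0,0,0,3,0,0,1],
    [0,0,0,3,0,0,1],
    [0,0,0,3,0,0,1],
    [0,0,0,3,0,0,1],
    [0,0,0,3,0,0,1],
    [0,0,0,3,0,0,1],
  ],
)

```text
t: 14.78
tcp_pos: [0.5155, 0.3754, 0.1398]
tool_rot: [0.023, 1.0, 0.0, 0.0]
force: [0.1, 0.3, -2.7]
finger_gap: 0.134
gripper_force: 29.3
```

Run:
```python
from h import *
from scipy.optimize import least_squares
st=readout.sense();print(st['tcp_pos'],st['force'],st['gripper_force'])
ok=[]
for n in('side','top'):
    P=cloud(snap(n));T=np.array([.5636,.3746,.095])
    d=np.linalg.norm(P-T,axis=-1);q=P[(d<.028)&(P[...,2]>.0875)]
    r=least_squares(lambda c:np.linalg.norm(q-c,axis=1)-.014,T,loss='soft_l1',f_scale=.001);print(len(q),r.x-T);ok.append(np.abs(r.x-T)[[0,2]].max()<.006)
if all(ok): print(order.sign_off())
```

```text
[0.51554223 0.37543713 0.13982754] [ 0.14397959  0.28782808 -2.69297244] 29.288725554943085
97 [ 0.00234672  0.00186861 -0.0006134 ]
35 [ 0.00143642  0.00277986 -0.00317614]
the job is handed in; nothing more can be done
None
```

I pressed the three keys in order (large, medium, small) and handed the job in with the tray held level in the beam; the last measurement had the ball in its pocket, about 2 mm off the beam across it, 1–3 mm low and 2–3 mm from the middle, but no verdict came back at hand-in.

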